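# Stow a battery under the cantilever tray of a tool box

### The arm

A 7-joint arm with a two-finger parallel gripper is mounted at the origin on a cart in front of the work surface, level with it; the furniture and walls round the work are solid. World frame = base frame: x ahead of the robot, y to its left, z up, the work surface at z = 0. Lengths are in m, angles in rad, forces in N, time in s.
With the tool pointing down it reaches from about 0.425 to 0.825 m from the base axis. Payload 3.6 kg.
Tool frame: the origin (TCP) lies midway between the tips of the shut fingers; the grasp point (between the pads) lies 19 mm behind it (env.grasp_offset is the distance from the TCP to the grasp point, in m); z points along the fingers, y is the line along which they close (so a half turn about z gives the same grasp; the last joint's range is limited). The gripper opens to 93 mm and grips with 3 to 60 N. Pads are 15 mm wide; open, the fingers measure 128 mm over their backs; the gripper's body (75 mm by 188 mm) begins 65 mm behind the grasp point.
Start: joints at [-1.133, 0.615, -0.013, 1.423, 0.008, 1.103, -0.04], TCP at [0.291, 0.581, 0.219] pointing down, gripper open.
Joint ranges: [-3.12, 3.12], [-0.3, 2.06], [-1.34, 1.32], [0.26, 2.42], [-1.36, 4.5], [0.01, 1.98], [-2.84, 2.84]. Speed limits (rad/s): [2.79, 2.79, 3.14, 3.14, 3.14, 3.14, 3.14].

### API

Orientations are given as a unit quaternion [x, y, z, w].
In Python, from plant import telemetry, capture, order, env gives the robot as it stands. The module is installed in compiled form; this text tells all that it offers.
- The arm moves only by the tool arm_command, never from a script. Its argument "series" is one flat list of numbers, 5 for each row, row after row: the shift along the tool's x, y, z in m, then the turn about the tool's z in degrees, then the finger opening in m, from 0 to 0.093. A call has 1 to 5 rows; each row shifts and turns the commanded pose from where the row before left it, along the tool's axes as they then stand; what a row does not reach is not made up. A row lasts 1/8 s, in which the tool goes at most 62.5 mm and 10.7 degrees, less where a joint would pass 70% of its speed; a pose out of reach is approached as far as the arm can. A call with a gripper value outside its range is refused whole. The fingers move at their own pace and stop on an object; "squeeze" is the grip in N (left out, the last holds). Time passes only in rows, so rows that do not move let the fingers close. It gives the time, the measured TCP pose, the force, the opening and the grip force at its end, in the units of the state.
- telemetry.state(): the state, without advancing time (a new reading comes with each control period).
- capture(name): name is "side" or "top"; returns a dict with "image" (400x640x3 uint8, red, green, blue), "z_map" (400x640 float32, m along the optical axis (not along the pixel's ray), 0 where there is no reading), "fx", "fy", "cx", "cy" (pixels), "pose" (4x4, takes a point from camera to world coordinates). Camera axes: x right, y down, z forward; pixel columns grow to the right and rows downward; lengths in m; the calibration is good to about 2 mm. A picture is of the moment at which its call begins.
- order.hand_in(): hands the job in; it is judged then, once.
The state is a dict: "t": time; "qpos": joint angles; "joint_velocities": joint speeds; "joint_torque": joint torques, N m; "tool_pos": TCP position; "eef_rot": TCP orientation; "wrist_force": force on the tool from outside, world axes, zero at the start; "torque": the same for the moment, N m; "grip_width": finger opening in m; "grasp_force": force on a finger pad.
Only numpy, scipy, OpenCV 4.12 (cv2) and the standard library are available. Lean on these libraries where they do the work, as an engineer would, in place of code of your own. Each camera call takes 0.05 s, during which the arm holds its last target. There are 200 camera calls.

### The job

Stow the black battery in the red tool box, under its tray. Pull the yellow latch knob all the way up, swing the tray by its black handle up and over until it rests fully open, and lay the battery flat and upright on the floor of the box. Then swing the tray back, lowering it gently until it is fully closed, and push the knob all the way in again; the small wood block stays in the tray and everything else on the bench stays where it is.

Things in the scene. Friction and masses are not known exactly. Their poses are not given: they have to be found in the camera images.
- toolbox: Red steel tool box, fixed: 150 (its x) by 150 (its y) by 80 mm high, walls 4 mm. Origin: centre of its underside, z up. A tray of the same outline (36 mm high, underside 84 mm up when closed) covers it, carried level on 95 mm arms outside the two x sides (within 82 mm of the middle). The tray opens up and over toward the box's +y (roughly toward the robot).
- compartment (a point): Middle of the box's floor, 5 mm above the bench; inside 142 by 142 mm, 75 mm deep; axes as the box. In the corner x, y > 43, 46 mm a steel gusset for the latch pin stands at 49 to 71 mm above the floor. With the tray fully open it is clear from above: the tray's middle is then 159 mm away toward +y, its underside 105 mm above the bench. The battery fits along y or x.
- lift (a joint): Swing q of the tray's arms, rad: 0 closed, 2.007 fully open. The tray stays level; each point of it, the handle too, moves in the box's y-z plane by y = 0.0861 + 0.095*sin(q - 1.134), z = -0.0401 + 0.095*cos(q - 1.134) m from closed. The 0.5 kg tray falls to the nearer end unless held (over the top at q = 1.13), and stays there. Never swing it with the knob in: that forces the latch pin.
- tray_handle (a point): Middle of the tray's black handle bar, 15 mm thick, 86 mm long, lying along the box's x above the middle of the tray: at box (0, 0, 148 mm) when closed. The tray's floor is 61 mm below it, its rim 28 mm below; a 3 mm divider right under the bar ends 31 mm below it. Axes as the box.
- knob (a joint): Travel of the latch knob, m: 0 pushed in (its pin latches the closed tray), 0.022 pulled straight up to its stop (free). It must be out whenever the tray is swung. Friction of about 2.5 N keeps it where it is left.
- knob_grip (a point): Middle of the round yellow latch knob on a post in a corner of the tray: 28 mm across, axis vertical, its top 11 mm above and its underside 15 mm below this point. At box (54, 58, 143 mm) when the tray is closed and the knob in. The tray's rim is 21 mm (x) and 17 mm (y) from the axis and 23 mm below this point. Axes as the box.
- battery_c (a point): Middle of the black slide-in power-tool battery, half-way up: 70 (x) by 124 (y) by 59 mm high, 0.42 kg. Its body is 68 mm wide up to 45 mm above its underside (from x = -33 to +35 mm); above that a narrower top with two rails along y, 58 mm wide over the rails (x = -28 to +30 mm), the uppermost 6 mm over the middle 70 mm of the length.
- block_c (a point): Middle of the small dark-brown wood block, 44 x 50 x 30 mm, that lies loose in the -y half of the tray.
- bench_mark (a point): A fixed, unmarked point of the bench top at (0.50, 0, 0), always the same. Beside it a long dark-brown timber, 60 mm wide, that leans over the bench, solid and always in the same place, passing (x, y, z) = (0.21, -0.10, 0), (0.32, -0.09, 0.3), (0.43, -0.08, 0.6), (0.53, -0.07, 0.9) m. The work lies left of it (+y); an arm right of it must fold back, nearer to the base than the timber, to swing past.
- sander: Bystander, not to be moved: cork-topped reddish wooden sanding block, 65 x 112 x 30 mm. Origin at the centre of its underside.
- plane: Bystander, not to be moved: grey metal block plane with brass knobs, 49 x 160 x 48 mm. Origin at the centre of its underside.
- driver: Bystander, not to be moved: small blue-handled screwdriver, 168 mm long, 24 mm thick. Origin at the centre of its underside.
- coffee_mug: Bystander, not to be moved: white mug, 83 mm across, 86 mm high. Origin at the centre of its underside.
- tin: Bystander, not to be moved: small blue-grey paint tin, 74 mm across, 80 mm high. Origin at the centre of its underside.
- strip: Bystander, not to be moved: pale wood offcut, 42 x 160 x 19 mm. Origin at the centre of its underside.
Not all that is in view belongs to the job. Leave any blue look-alike of the part that bears block_c alone.

How it is judged:
By the outcome, as a careful person would: the job done as asked, in the order asked, and still so for the second after the job is handed in, with the robot touching nothing.
It also fails if it takes over 72 s, if anything falls off the work surface, if the arm or the gripper's body presses on something with over 40 N, if the wrist force passes 120 N, or if a joint passes its speed limit or range.

## Working session

There is one attempt and no reset: what is moved stays moved. The work goes in short steps, Python scripts to look and compute and a tool call to move; the robot and the scene stay as the last step left them, time stands still between calls to the robot, and variables do not carry over. Pictures are saved under pics/ and viewed, at most 10 in all, crops included, and the job is handed in when it is done.

Besides the shell and the picture viewer there is one more tool, called after "Call:" as name(argument=value, ...) on one line, values as JSON. arm_command: Moves the arm, as the interface text tells. Its arguments: {"type":"object","properties":{"series":{"type":"array"},"squeeze":{"type":"number"}},"required":["series"]}

```bash
mkdir -p pics
python3 - <<'E'
from plant import telemetry, capture, order, env
import cv2,numpy as np
for n in("top","side"):
    c=capture(n); cv2.imwrite(f"pics/{n}0.png",c["image"][...,::-1]); np.savez(f"{n}0.npz",**c)
    print(n,c["fx"],c["cx"],c["cy"],np.round(c["pose"],3).tolist())
s=telemetry.state(); print(s["t"],s["tool_pos"],s["eef_rot"],s["wrist_force"],env.grasp_offset)
E
```

```text
top 395.95193016531533 327.31621281199097 197.68146565391973 [[-0.004, -0.989, 0.151, 0.446], [-1.0, 0.007, 0.016, 0.025], [-0.017, -0.151, -0.988, 1.205], [0.0, 0.0, 0.0, 1.0]]
side 364.38381164588276 324.29735644659394 200.5861507209215 [[0.982, -0.089, 0.166, 0.429], [-0.187, -0.554, 0.811, -0.789], [0.019, -0.828, -0.561, 0.706], [0.0, 0.0, 0.0, 1.0]]
0.1 [0.29102339 0.58043137 0.21763067] [ 2.30286539e-01  9.73122215e-01 -1.09759324e-03 -2.46653840e-04] [-0.60618511 -0.28593736 -0.55263592] 0.0188
```

View pics/top0.png

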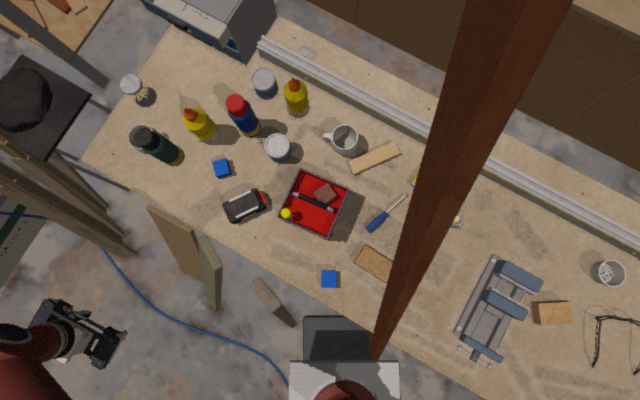

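View pics/side0.png

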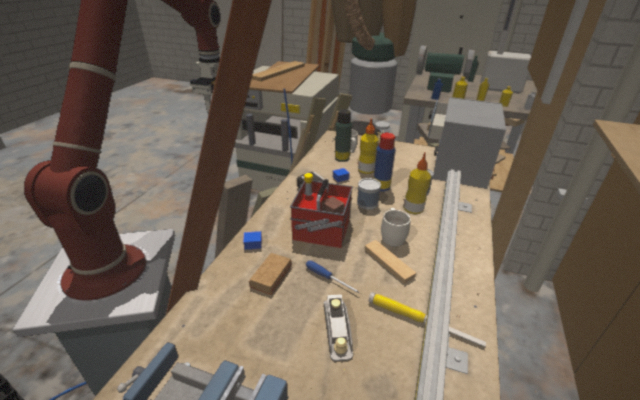

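The top view shows the tool box at about (314,203), with its knob at (287,213), its handle from (296,195) to (333,210) and the brown block at (325,192). The battery is at (244,206). The side view shows the knob at (308,180), towards the robot. The box's +y points down in the top image and its +x points left.

```bash
cat > h.py <<'E'
import numpy as np,cv2
def ray(c,uv,z):
    uv=np.atleast_2d(uv).astype(float); P=c["pose"]
    d=np.c_[(uv[:,0]-c["cx"])/c["fx"],(uv[:,1]-c["cy"])/c["fy"],np.ones(len(uv))]@P[:3,:3].T
    o=P[:3,3]; return (o+d*((z-o[2])/d[:,2])[:,None])[:,:2]
def cloud(c):
    v,u=np.mgrid[:400,:640]; Z=c["z_map"]; P=c["pose"]
    p=np.stack([(u-c["cx"])/c["fx"]*Z,(v-c["cy"])/c["fy"]*Z,Z],-1)@P[:3,:3].T+P[:3,3]
    p[Z==0]=np.nan; return p
def local(p,R,t): return p
def toolmove(s,xy,yawbox):  # shift in tool axes to world xy
    from scipy.spatial.transform import Rotation as Ro
    R=Ro.from_quat(s["eef_rot"]).as_matrix()
    return R
E
python3 - <<'E'
import numpy as np,cv2
from h import *
c=dict(np.load("top0.npz")); im=c["image"]; p=cloud(c)
hsv=cv2.cvtColor(im,cv2.COLOR_RGB2HSV)
roi=np.zeros((400,640),bool); roi[165:245,270:355]=1
kn=roi&(hsv[...,0]>22)&(hsv[...,0]<35)&(hsv[...,1]>180)&(hsv[...,2]>120)
v,u=np.nonzero(kn); print("knob px",u.mean(),v.mean(),len(u),ray(c,[u.mean(),v.mean()],.150), np.nanmedian(p[kn],0))
# tray: points high 0.105..0.13
m=roi&(p[...,2]>.106)&(p[...,2]<.130)
xy=p[m][:,:2].astype(np.float32); print("rim rect",cv2.minAreaRect(xy),len(xy))
m2=roi&(p[...,2]>.136)&(p[...,2]<.165)&~kn
xy=p[m2][:,:2].astype(np.float32); print("handle",cv2.minAreaRect(xy),len(xy),xy.mean(0))
roi2=np.zeros((400,640),bool); roi2[180:230,215:275]=1
for lo,hi in((.02,.08),(.05,.08)):
    m3=roi2&(p[...,2]>lo)&(p[...,2]<hi); 
    xy=p[m3][:,:2].astype(np.float32); print("bat",cv2.minAreaRect(xy),len(xy),xy.mean(0),np.nanmax(p[m3][:,2]))
cv2.imwrite("pics/crop0.png",cv2.resize(im[155:245,205:365,::-1],None,fx=5,fy=5,interpolation=cv2.INTER_CUBIC))
E
```

```text
knob px 285.125 212.5 80 [[0.56715635 0.1561965 ]] [0.56678633 0.15598079 0.15303706]
rim rect ((0.5989099740982056, 0.08239034563302994), (0.15417632460594177, 0.15480215847492218), 65.98975372314453) 767
handle ((0.5962309837341309, 0.09226357936859131), (0.06568722426891327, 0.12290818989276886), 7.971335411071777) 229 [0.59609926 0.08332359]
bat ((0.6035054326057434, 0.29118913412094116), (0.06863138824701309, 0.12438613921403885), 25.7043399810791) 957 [0.60106003 0.28914392] 0.06468622564552406
bat ((0.6022671461105347, 0.29681873321533203), (0.05914885923266411, 0.10093177855014801), 25.90960693359375) 586 [0.6048638  0.29162318] 0.06468622564552406
```

View pics/crop0.png

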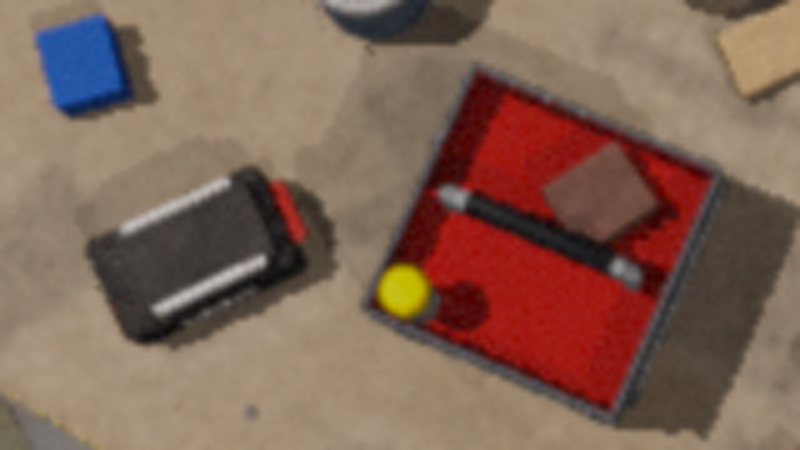

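```bash
cat > h2.py <<'E'
import numpy as np,sys
from scipy.spatial.transform import Rotation as Ro
from plant import telemetry
def plan(tgt,yaw,n,q=None,p=None):
    """rows to bring TCP to tgt with tool y at azimuth yaw deg (mod 180)"""
    s=telemetry.state(); p=np.array(s["tool_pos"]); R=Ro.from_quat(s["eef_rot"]).as_matrix()
    a=np.degrees(np.arctan2(R[1,1],R[0,1])); turn=-((yaw-a+90)%180-90)
    print("t",round(s["t"],2),"p",np.round(p,4),"yaw",round(a,1),"turn",round(turn,1),"tilt",np.round(R[:2,2],4),"F",np.round(s["wrist_force"],1),"w",round(s["grip_width"],4),"gf",round(s["grasp_force"],1),"q",np.round(s["qpos"],2))
    d=(np.array(tgt)-p)/n; 
    for i in range(n):
        print(np.round(R.T@d,4).tolist(),round(turn/n,2)); R=R@Ro.from_euler("z",turn/n,degrees=True).as_matrix()
E
python3 - <<'E'
import numpy as np
from h import *; from h2 import plan
p=np.concatenate([cloud(dict(np.load(f"{n}0.npz"))).reshape(-1,3) for n in("top","side")])
for x in np.arange(.1,.8,.1):
    print(round(x,1),[ (lambda q: round(float(np.percentile(q,99)),2) if len(q)>3 else None)(p[(abs(p[:,0]-x)<.05)&(abs(p[:,1]-y)<.05)&(p[:,2]>-.5)][:,2]) for y in np.arange(0,.8,.1)])
plan([.5675,.156,.26],-24,10)
E
```

```text
0.1 [0.41, 0.57, 0.61, None, None, None, None, None]
0.2 [0.0, 0.0, 0.61, None, 0.61, 0.57, 0.52, None]
0.3 [0.0, 0.0, 0.13, None, 0.64, 0.63, 0.57, 0.35]
0.4 [0.03, 0.03, 0.12, 0.11, -0.05, -0.13, 0.35, 0.34]
0.5 [0.12, 0.12, 0.01, 0.0, 0.0, 0.0, -0.23, -0.35]
0.6 [0.15, 0.16, 0.16, 0.06, 0.04, 0.0, 0.0, -0.24]
0.7 [0.12, 0.12, 0.08, 0.03, 0.03, 0.21, 0.0, 0.0]
t 0.1 p [0.291  0.5804 0.2176] yaw 63.4 turn 87.4 tilt [-0.001 -0.002] F [-0.6 -0.3 -0.6] w 0.0929 gf 0.0 q [-1.13  0.62 -0.01  1.42  0.01  1.1  -0.04]
[-0.0437, -0.0256, -0.0042] 8.74
[-0.0471, -0.0186, -0.0042] 8.74
[-0.0494, -0.0112, -0.0042] 8.74
[-0.0505, -0.0036, -0.0042] 8.74
[-0.0505, 0.0041, -0.0042] 8.74
[-0.0493, 0.0117, -0.0042] 8.74
[-0.0469, 0.0191, -0.0042] 8.74
[-0.0435, 0.026, -0.0042] 8.74
[-0.039, 0.0323, -0.0042] 8.74
[-0.0337, 0.0378, -0.0042] 8.74
```

Call:
arm_command(series=[-0.044,-0.026,-0.004,8.7,0.06,-0.047,-0.019,-0.004,8.7,0.06,-0.049,-0.011,-0.004,8.7,0.06,-0.05,-0.004,-0.004,8.7,0.06,-0.05,0.004,-0.004,8.7,0.06])

```text
t: 0.72
tool_pos: [0.4289, 0.3676, 0.2384]
eef_rot: [0.576, 0.817, -0.0, -0.0]
wrist_force: [0.9, -0.7, 0.5]
grip_width: 0.0596
grasp_force: 0.0
```

Call:
arm_command(series=[-0.049,0.012,-0.004,8.7,0.06,-0.047,0.019,-0.004,8.7,0.06,-0.043,0.026,-0.004,8.7,0.06,-0.039,0.032,-0.004,8.7,0.06,-0.034,0.038,-0.004,8.7,0.06])

```text
t: 1.35
tool_pos: [0.5679, 0.1568, 0.2584]
eef_rot: [0.838, 0.545, -0.0, -0.0]
wrist_force: [0.5, -0.4, 0.1]
grip_width: 0.0598
grasp_force: 0.0
```

```bash
python3 -c "
from h2 import plan
plan([.5675,.156,.129],-24,4)"
```

```text
t 1.35 p [0.5679 0.1568 0.2584] yaw -23.9 turn 0.1 tilt [-0.0009  0.    ] F [ 0.5 -0.4  0.1] w 0.0598 gf 0.0 q [-0.58  0.51  0.43  1.56 -0.23  1.13 -0.51]
[-0.0002, 0.0, 0.0324] 0.03
[-0.0002, 0.0, 0.0324] 0.03
[-0.0002, 0.0, 0.0324] 0.03
[-0.0002, 0.0, 0.0324] 0.03
```

Call:
arm_command(series=[-0.001,0,0.045,0,0.06,0,0,0.045,0,0.06,0,0,0.03,0,0.06,0,0,0.009,0,0.06,0,0,0,0,0.05], squeeze=10)

```text
t: 1.98
tool_pos: [0.5672, 0.1572, 0.1296]
eef_rot: [0.837, 0.547, -0.0, -0.0]
wrist_force: [-0.6, 0.6, -0.0]
grip_width: 0.054
grasp_force: 0.0
```

Call:
arm_command(series=[0,0,0,0,0.02,0,0,0,0,0.02,0,0,0,0,0.02,0,0,0,0,0.02])

```text
t: 2.48
tool_pos: [0.5689, 0.1568, 0.1307]
eef_rot: [0.837, 0.547, 0.002, 0.001]
wrist_force: [3.1, -0.0, 0.8]
grip_width: 0.0271
grasp_force: 10.0
```

Call:
arm_command(series=[0,0,-0.006,0,0.02,0,0,-0.006,0,0.02,0,0,-0.006,0,0.02,0,0,-0.002,0,0.02])

```text
t: 2.98
tool_pos: [0.5687, 0.1568, 0.1502]
eef_rot: [0.837, 0.547, 0.001, 0.001]
wrist_force: [5.3, -1.5, -3.4]
grip_width: 0.0275
grasp_force: 10.0
```

Call:
arm_command(series=[0,0,-0.002,0,0.02,0,0,0,0,0.02])

```text
t: 3.22
tool_pos: [0.5687, 0.1568, 0.1521]
eef_rot: [0.837, 0.547, 0.001, 0.001]
wrist_force: [5.4, -0.4, -1.3]
grip_width: 0.0271
grasp_force: 10.0
```

Call:
arm_command(series=[0,0,-0.002,0,0.02,0,0,0,0,0.02])

```text
t: 3.48
tool_pos: [0.5684, 0.1569, 0.1537]
eef_rot: [0.837, 0.547, 0.001, 0.001]
wrist_force: [5.5, 0.3, -4.3]
grip_width: 0.0274
grasp_force: 10.0
```

Call:
arm_command(series=[0,0,-0.002,0,0.02,0,0,0,0,0.02])

```text
t: 3.72
tool_pos: [0.5676, 0.1572, 0.1555]
eef_rot: [0.837, 0.547, 0.0, 0.0]
wrist_force: [4.5, -0.7, -4.8]
grip_width: 0.0273
grasp_force: 10.0
```

Run:
```python
from plant import capture
import numpy as np,cv2
from h import *
out=[]
for n,(a,b,x,y) in(("top",(160,240,260,360)),("side",(140,250,270,370))):
    c=capture(n); im=c["image"]; out.append(cv2.resize(im[a:b,x:y,::-1],(390,int(390*(b-a)/(y-x))),interpolation=cv2.INTER_CUBIC))
cv2.imwrite("pics/pull.png",np.hstack([cv2.copyMakeBorder(o,0,440-o.shape[0],0,0,0) for o in out]))
```

```text
(no output)
```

View pics/pull.png

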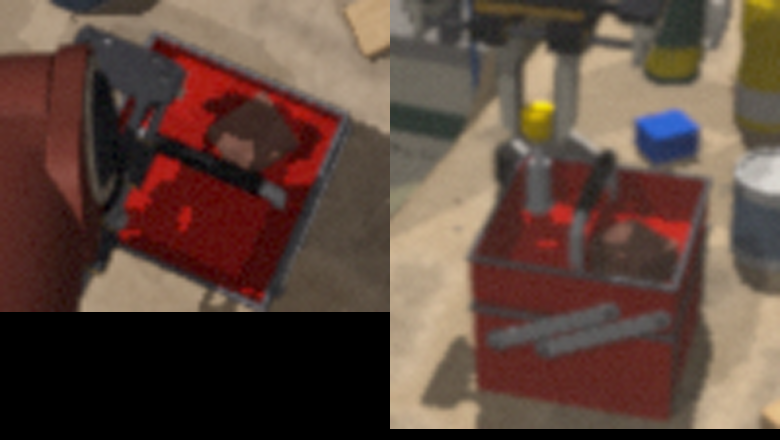

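The right half (side view) shows the tray still seated on the box and the knob at (538,120), held well above its post. The force and the slight sideways shift say the knob is at its stop.

Call:
arm_command(series=[0,0,0.002,0,0.02,0,0,0,0,0.05,0,0,0,0,0.05,0,0,-0.02,0,0.05,0,0,-0.03,0,0.05])

```text
t: 4.45
tool_pos: [0.5646, 0.1574, 0.2031]
eef_rot: [0.837, 0.548, -0.003, -0.002]
wrist_force: [-0.1, -0.1, -0.2]
grip_width: 0.05
grasp_force: 0.0
```

```bash
python3 -c "
from h2 import plan
plan([.5995,.083,.20],-24,2)"
```

```text
t 4.45 p [0.5646 0.1574 0.2031] yaw -23.6 turn 0.4 tilt [-0.0064 -0.0005] F [-0.1 -0.1 -0.2] w 0.05 gf 0.0 q [-0.57  0.56  0.42  1.64 -0.26  1.   -0.48]
[-0.0271, 0.0309, 0.0014] 0.2
[-0.027, 0.031, 0.0014] 0.2
```

Call:
arm_command(series=[-0.027,0.03,0,0,0.05,-0.027,0.03,0,0,0.05,0,0,0,0,0.05])

```text
t: 4.82
tool_pos: [0.6, 0.0791, 0.2038]
eef_rot: [0.839, 0.544, -0.001, 0.0]
wrist_force: [0.5, 0.6, 0.4]
grip_width: 0.0495
grasp_force: 0.0
```

Run:
```python
from plant import capture
from h2 import plan
from h import *
plan([.5995,.083,.13],-24,1)
for n in("side",):
    c=capture(n); im=c["image"]; p=cloud(c); hsv=cv2.cvtColor(im,cv2.COLOR_RGB2HSV)
    k=np.zeros((400,640),bool); k[150:200,285:330]=1
    k&=(hsv[...,0]>22)&(hsv[...,0]<35)&(hsv[...,1]>150)&(hsv[...,2]>90)
    print(n,k.sum(),np.nanpercentile(p[k],[5,50,95],axis=0).round(4).tolist())
c0=dict(np.load("side0.npz"));im=c0["image"];p=cloud(c0);hsv=cv2.cvtColor(im,cv2.COLOR_RGB2HSV)
k=np.zeros((400,640),bool); k[150:200,285:330]=1
k&=(hsv[...,0]>22)&(hsv[...,0]<35)&(hsv[...,1]>150)&(hsv[...,2]>90)
print("before",k.sum(),np.nanpercentile(p[k],[5,50,95],axis=0).round(4).tolist())
```

```text
t 4.83 p [0.6    0.0791 0.2038] yaw -24.0 turn -0.0 tilt [-0.0018 -0.0024] F [0.5 0.6 0.4] w 0.0495 gf 0.0 q [-0.42  0.59  0.42  1.59 -0.26  1.03 -0.35]
[0.0036, -0.002, 0.0738] -0.02
side 55 [[0.5597, 0.1403, 0.1592], [0.5664, 0.1454, 0.1718], [0.5756, 0.1578, 0.1779]]
before 68 [[0.5595, 0.1407, 0.1327], [0.5684, 0.1468, 0.152], [0.5808, 0.1636, 0.1558]]
```

Call:
arm_command(series=[0.003,-0.002,0.03,0,0.05,0,0,0.03,0,0.05,0,0,0.012,0,0.05,0,0,0,0,0.03,0,0,0,0,0.005], squeeze=30)

```text
t: 5.5
tool_pos: [0.6005, 0.0875, 0.1328]
eef_rot: [0.837, 0.548, 0.001, 0.0]
wrist_force: [0.5, 0.4, 0.9]
grip_width: 0.0348
grasp_force: 0.0
```

Call:
arm_command(series=[0,0,0,0,0.005,0,0,0,0,0.005,0,0,0,0,0.005])

```text
t: 5.88
tool_pos: [0.6014, 0.0867, 0.1325]
eef_rot: [0.837, 0.547, 0.001, 0.001]
wrist_force: [2.2, -0.6, 1.3]
grip_width: 0.0141
grasp_force: 30.0
```

Run:
```python
from h2 import plan
import numpy as np
plan([.5995,.083,.13],-24,1)
y=lambda q:.0861+.095*np.sin(q-1.134); z=lambda q:-.0401+.095*np.cos(q-1.134)
q=np.linspace(0,2.007,21); print(np.c_[np.diff(y(q)),np.diff(z(q))].round(4).tolist())
```

```text
t 5.88 p [0.6014 0.0867 0.1325] yaw -23.7 turn 0.3 tilt [ 0.0037 -0.0003] F [ 2.2 -0.6  1.3] w 0.0141 gf 30.0 q [-0.41  0.66  0.38  1.67 -0.3   0.87 -0.32]
[-0.0042, -0.0002, 0.0025] 0.35
[[0.0045, 0.0084], [0.0053, 0.0079], [0.006, 0.0074], [0.0068, 0.0067], [0.0074, 0.006], [0.008, 0.0052], [0.0084, 0.0044], [0.0088, 0.0035], [0.0092, 0.0026], [0.0094, 0.0017], [0.0095, 0.0008], [0.0095, -0.0002], [0.0095, -0.0011], [0.0093, -0.0021], [0.009, -0.003], [0.0087, -0.0039], [0.0083, -0.0047], [0.0077, -0.0056], [0.0071, -0.0063], [0.0065, -0.007]]
```

Call:
arm_command(series=[0,-0.0045,-0.0084,0,0.005,0,-0.0053,-0.0079,0,0.005,0,-0.006,-0.0074,0,0.005,0,-0.0068,-0.0067,0,0.005,0,-0.0074,-0.006,0,0.005])

```text
t: 6.5
tool_pos: [0.5741, 0.0988, 0.169]
eef_rot: [0.837, 0.547, 0.002, 0.002]
wrist_force: [4.5, -0.5, -2.3]
grip_width: 0.0141
grasp_force: 30.0
```

Call:
arm_command(series=[0,-0.008,-0.0052,0,0.005,0,-0.0084,-0.0044,0,0.005,0,-0.0088,-0.0035,0,0.005,0,-0.0092,-0.0026,0,0.005,0,-0.0094,-0.0017,0,0.005])

```text
t: 7.12
tool_pos: [0.532, 0.1175, 0.1867]
eef_rot: [0.837, 0.547, 0.001, -0.0]
wrist_force: [2.8, 1.3, 6.5]
grip_width: 0.0144
grasp_force: 30.0
```

Call:
arm_command(series=[0,-0.0095,-0.0008,0,0.005,0,-0.0095,0.0002,0,0.005,0,-0.0095,0.0011,0,0.005,0,-0.0093,0.0021,0,0.005,0,-0.009,0.003,0,0.005])

```text
t: 7.75
tool_pos: [0.4869, 0.1373, 0.179]
eef_rot: [0.836, 0.548, -0.001, -0.002]
wrist_force: [0.3, 5.0, -0.4]
grip_width: 0.014
grasp_force: 30.0
```

Call:
arm_command(series=[0,-0.0087,0.0039,0,0.005,0,-0.0083,0.0047,0,0.005,0,-0.0077,0.0056,0,0.005,0,-0.0071,0.0063,0,0.005,0,-0.0065,0.007,0,0.005])

```text
t: 8.38
tool_pos: [0.456, 0.1514, 0.1526]
eef_rot: [0.837, 0.548, 0.002, 0.001]
wrist_force: [-1.4, -0.5, 34.4]
grip_width: 0.0139
grasp_force: 30.0
```

Call:
arm_command(series=[0,0,-0.003,0,0.005,0,0,0,0,0.05,0,0,0,0,0.05,0,0,-0.03,0,0.05,0,0,-0.05,0,0.09])

```text
t: 9.0
tool_pos: [0.4524, 0.1495, 0.2346]
eef_rot: [0.837, 0.547, -0.003, -0.0]
wrist_force: [0.5, 1.8, -0.5]
grip_width: 0.0496
grasp_force: 0.0
```

```bash
python3 -c "
from h2 import plan
plan([.603,.291,.20],25.7,5)"
```

```text
t 9.0 p [0.4524 0.1495 0.2346] yaw -23.7 turn -49.4 tilt [-0.0055 -0.0036] F [ 0.5  1.8 -0.5] w 0.0496 gf 0.0 q [-0.7   0.36  0.46  1.89 -0.19  0.95 -0.57]
[0.0381, 0.0162, 0.0067] -9.88
[0.0347, 0.0225, 0.0067] -9.88
[0.0303, 0.0281, 0.0067] -9.88
[0.0251, 0.0329, 0.0067] -9.88
[0.019, 0.0367, 0.0067] -9.88
```

Call:
arm_command(series=[0.038,0.016,0,-9.9,0.093,0.035,0.0225,0,-9.9,0.093,0.03,0.028,0,-9.9,0.093,0.025,0.033,0,-9.9,0.093,0.019,0.037,0.02,-9.9,0.093])

```text
t: 9.62
tool_pos: [0.6066, 0.2927, 0.2164]
eef_rot: [0.529, 0.849, 0.001, 0.001]
wrist_force: [0.0, 0.2, 0.4]
grip_width: 0.0921
grasp_force: 0.0
```

Run:
```python
from plant import capture
from h2 import plan
from h import *
out=[]
for n,(a,b,x,y) in(("top",(160,260,210,360)),("side",(140,260,250,400))):
    c=capture(n); np.savez(n+"1.npz",**c);im=c["image"]; out.append(cv2.resize(im[a:b,x:y,::-1],(400,int(400*(b-a)/(y-x))),interpolation=cv2.INTER_CUBIC))
cv2.imwrite("pics/open.png",np.hstack([cv2.copyMakeBorder(o,0,330-o.shape[0],0,0,0) for o in out]))
plan([.604,.291,.013],25.7,4)
```

```text
t 9.72 p [0.6045 0.2942 0.2106] yaw 26.1 turn 0.4 tilt [-0.0056 -0.0022] F [-0.8  0.2 -0.5] w 0.0927 gf 0.0 q [-0.59  0.67  0.2   1.36 -0.13  1.13  0.08]
[-0.0007, -0.0002, 0.0494] 0.09
[-0.0007, -0.0002, 0.0494] 0.09
[-0.0007, -0.0002, 0.0494] 0.09
[-0.0007, -0.0002, 0.0494] 0.09
```

View pics/open.png

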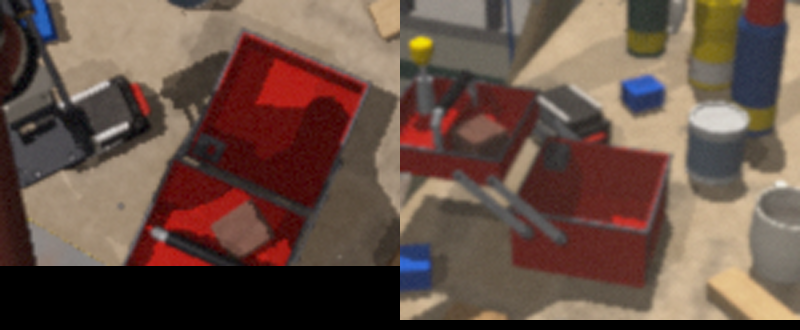

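The tray rests open with the block still in it, at about (242,228) in the crop. The box is clear, with the gusset at (207,150). The battery is under the open gripper at about (95,110).

Call:
arm_command(series=[-0.002,0,0.06,0.4,0.093,-0.001,0,0.06,0,0.093,0,0,0.05,0,0.093,0,0,0.026,0,0.093,0,0,0,0,0.08], squeeze=35)

```text
t: 10.35
tool_pos: [0.6038, 0.2877, 0.0171]
eef_rot: [0.535, 0.845, -0.003, -0.001]
wrist_force: [0.4, -0.2, 0.4]
grip_width: 0.0871
grasp_force: 0.0
```

Call:
arm_command(series=[0,0,0,0,0.06,0,0,0,0,0.06,0,0,0,0,0.06,0,0,0,0,0.06])

```text
t: 10.85
tool_pos: [0.6073, 0.2903, 0.0215]
eef_rot: [0.534, 0.846, 0.001, 0.001]
wrist_force: [-0.9, -0.7, 6.5]
grip_width: 0.0675
grasp_force: 35.0
```

```bash
python3 -c "
from h2 import plan
plan([.604,.291,.15],25.7,1)"
```

```text
t 10.85 p [0.6073 0.2903 0.0215] yaw 25.5 turn -0.2 tilt [0.003  0.0011] F [-0.9 -0.7  6.5] w 0.0675 gf 35.0 q [-0.57  0.87  0.16  1.53 -0.18  0.75  0.11]
[0.002, -0.0023, -0.1285] -0.24
```

Call:
arm_command(series=[0,0,-0.01,0,0.06,0,0,-0.03,0,0.06,0,0,-0.05,0,0.06,0,0,-0.05,0,0.06,0,0,0,0,0.06])

```text
t: 11.48
tool_pos: [0.6086, 0.2911, 0.1638]
eef_rot: [0.534, 0.846, 0.004, 0.003]
wrist_force: [1.4, 0.7, -5.1]
grip_width: 0.0676
grasp_force: 35.0
```

```bash
python3 -c "
from h2 import plan
plan([.5997,.0777,.16],66,6)"
```

```text
t 11.47 p [0.6086 0.2911 0.1638] yaw 25.5 turn -40.5 tilt [0.0085 0.004 ] F [ 1.4  0.7 -5.1] w 0.0676 gf 35.0 q [-0.58  0.71  0.19  1.43 -0.15  1.02  0.09]
[-0.0315, -0.0166, 0.0005] -6.75
[-0.0293, -0.0202, 0.0005] -6.75
[-0.0267, -0.0235, 0.0005] -6.75
[-0.0238, -0.0265, 0.0005] -6.75
[-0.0205, -0.0291, 0.0005] -6.75
[-0.0169, -0.0313, 0.0005] -6.75
```

Call:
arm_command(series=[-0.0315,-0.0165,0,-6.75,0.06,-0.029,-0.02,0,-6.75,0.06,-0.027,-0.0235,0,-6.75,0.06,-0.024,-0.0265,0,-6.75,0.06,-0.0205,-0.029,0,-6.75,0.06])

```text
t: 12.1
tool_pos: [0.6108, 0.1375, 0.1635]
eef_rot: [0.264, 0.964, 0.025, 0.01]
wrist_force: [19.4, 33.4, -1.4]
grip_width: 0.0854
grasp_force: 44.2
```

Call:
arm_command(series=[-0.017,-0.031,0,-6.75,0.06,0,0,0,0,0.06,0,0,0,0,0.06])

```text
t: 12.48
tool_pos: [0.5968, 0.0773, 0.1582]
eef_rot: [0.209, 0.978, -0.0, -0.001]
wrist_force: [-0.5, 1.4, -0.3]
grip_width: 0.0606
grasp_force: 0.0
```

Run:
```python
from plant import capture
from h2 import plan
from h import *
plan([.5997,.0777,.11],66,1)
out=[]
for n,(a,b,x,y) in(("top",(150,260,230,380)),("side",(120,260,250,400))):
    c=capture(n); np.savez(n+"2.npz",**c);im=c["image"]; out.append(cv2.resize(im[a:b,x:y,::-1],(400,int(400*(b-a)/(y-x))),interpolation=cv2.INTER_CUBIC))
cv2.imwrite("pics/over.png",np.hstack([cv2.copyMakeBorder(o,0,375-o.shape[0],0,0,0) for o in out]))
```

```text
t 12.47 p [0.5968 0.0773 0.1582] yaw 65.9 turn -0.1 tilt [-0.003   0.0002] F [-0.5  1.4 -0.3] w 0.0606 gf 0.0 q [-0.16  0.6  -0.01  1.64  0.01  0.9   0.98]
[-0.0027, 0.0016, 0.0482] -0.09
```

View pics/over.png

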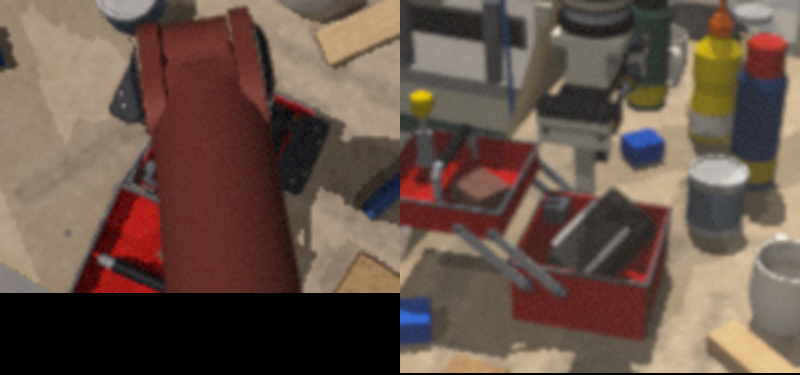

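The battery caught on something during the swing and slipped out of the grip. It is now lying skewed in the box, at about (605,235) in the crop. I'll raise the arm clear and look.

Call:
arm_command(series=[0,0,-0.06,0,0.093,0,0.03,-0.03,0,0.093,0,0.06,0,0,0.093,0,0.06,0,0,0.093,0,0.06,0,0,0.093])

```text
t: 13.2
tool_pos: [0.6832, 0.2719, 0.2491]
eef_rot: [0.208, 0.978, -0.0, -0.0]
wrist_force: [1.7, 0.8, 0.5]
grip_width: 0.0925
grasp_force: 0.0
```

Run:
```python
from plant import capture
from h2 import plan
from h import *
plan([.5997,.0777,.11],66,1)
out=[]
for n,(a,b,x,y) in(("top",(150,260,250,370)),("side",(150,250,270,370))):
    c=capture(n); np.savez(n+"3.npz",**c);im=c["image"]; out.append(cv2.resize(im[a:b,x:y,::-1],(400,int(400*(b-a)/(y-x))),interpolation=cv2.INTER_CUBIC))
cv2.imwrite("pics/fell.png",np.hstack([cv2.copyMakeBorder(o,0,400-o.shape[0],0,0,0) for o in out]))
p=np.concatenate([cloud(dict(np.load(f"{n}3.npz"))).reshape(-1,3) for n in("top",)])
ex=np.array([.407,.914]);ey=np.array([-.914,.407]); d=p[:,:2]-[.599,.0824]
b=np.c_[d@ex,d@ey,p[:,2]]
for Y in range(80,-81,-10):
    print(Y,[ (lambda q:int(np.median(q)*1000) if len(q) else -1)(b[(abs(b[:,0]*1000-X)<5)&(abs(b[:,1]*1000-Y)<5)][:,2]) for X in range(-80,81,10)])
```

```text
t 13.2 p [0.6832 0.2719 0.2491] yaw 66.0 turn 0.0 tilt [-0.0006  0.0001] F [1.7 0.8 0.5] w 0.0925 gf 0.0 q [-0.4   0.75 -0.01  1.07  0.01  1.32  0.74]
[-0.0026, -0.2114, 0.1391] 0.05
80 [41, 80, 81, 83, 79, 80, 81, 82, 80, 110, 82, 79, 82, 81, 611, 622, 631]
70 [78, 79, 77, 76, 78, 80, 41, 78, 78, 76, 76, 75, 74, 76, 78, 604, 618]
60 [72, 78, 3, 3, 5, 4, 5, 3, 4, 4, 4, 6, 4, 9, 72, 77, 349]
50 [78, 42, 4, 3, 3, 3, 5, 58, 65, 42, 5, 4, 4, 73, 75, 76, 83]
40 [77, 42, 4, 4, 5, 6, 57, 68, 73, 79, 35, 3, 3, 4, 3, 45, 81]
30 [29, 77, 3, 4, 5, 58, 67, 73, 80, 88, 94, 67, 4, 4, 5, 36, 77]
20 [62, 80, 2, 3, 58, 66, 72, 77, 87, 95, 102, 97, 86, 3, 2, 30, 76]
10 [56, 76, 4, 4, 63, 73, 79, 88, 94, 100, 106, 109, 103, 107, 5, 44, 78]
0 [1, 75, 3, 2, 4, 78, 86, 95, 99, 108, 111, 107, 111, 110, 105, 43, 78]
-10 [0, 41, 1, 3, 4, 7, 90, 102, 107, 112, 105, 111, 112, 108, 99, 79, 82]
-20 [0, 79, 4, 2, 3, 2, 5, 94, 109, 107, 110, 113, 109, 100, 94, 78, 78]
-30 [1, 75, 4, 2, 4, 4, 2, 6, 104, 110, 113, 106, 101, 95, 91, 64, 79]
-40 [-1, 78, 1, 4, 3, 4, 4, 4, 5, 112, 107, 101, 94, 90, -1, 56, 79]
-50 [0, 80, 5, 3, 3, 3, 2, 4, 3, 6, 101, 93, 87, -1, 2, 42, 80]
-60 [0, 41, 2, 3, 4, 3, 2, 3, 4, 2, 4, 91, -1, 4, 3, 37, 78]
-70 [0, 78, 36, 37, 47, 32, 34, 37, 34, 38, 43, 59, 49, 38, 47, 55, 78]
-80 [0, 80, 80, 79, 81, 79, 77, 79, 79, 80, 77, 78, 81, 80, 80, 82, -1]
```

View pics/fell.png

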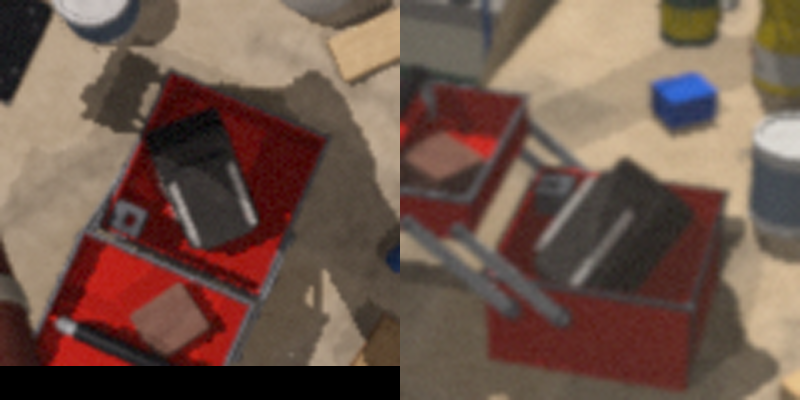

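The side view shows the battery leaning nose-up in the box, with its high end at about (620,170). While being turned, its trailing end had swept over the open tray's rim. I'll regrasp it by its vertical sides, flatten it on the free bench, and carry it higher next time.

Run:
```python
from h import *
from h2 import plan
p=cloud(dict(np.load("top3.npz"))).reshape(-1,3)
ex=np.array([.407,.914]);ey=np.array([-.914,.407]); d=p[:,:2]-[.599,.0824]
b=np.c_[d@ex,d@ey,p[:,2]]
m=(abs(b[:,0])<.066)&(abs(b[:,1])<.066)&(b[:,2]>.053); B=b[m]
m2=~((B[:,0]>.040)&(B[:,1]>.043)); B=B[m2]
T=B
for i in range(15):
    A=np.c_[T[:,:2],np.ones(len(T))]; co=np.linalg.lstsq(A,T[:,2],rcond=None)[0]
    r=B[:,2]-np.c_[B[:,:2],np.ones(len(B))]@co; T=B[(abs(r)<max(.004,.02-.002*i))]
g=co[:2]; az=np.degrees(np.arctan2(g[1],g[0])); print("slope deg",np.degrees(np.arctan(np.hypot(*g))),"az box",az,"world",az+66,len(T),len(B))
u=g/np.hypot(*g); v=np.array([-u[1],u[0]])
for n,Q in(("plane",T),("all",B)):
    a=Q[:,:2]@u; l=Q[:,:2]@v; print(n,"along",np.percentile(a,[1,50,99]).round(4),"lat",np.percentile(l,[1,50,99]).round(4))
    print("   z low/high",np.percentile(Q[:,2],[2,98]).round(3))
l=B[:,:2]@v; print("u,v",u,v)
```

```text
slope deg 34.670933460889685 az box -47.81184612304204 world 18.188153876957962 331 897
plane along [-0.0482 -0.0183  0.0363] lat [-0.0221  0.0075  0.0403]
   z low/high [0.057 0.116]
all along [-0.0473  0.0034  0.0588] lat [-0.025   0.0078  0.042 ]
   z low/high [0.056 0.115]
u,v [ 0.67156741 -0.74094346] [0.74094346 0.67156741]
```

```bash
python3 -c "
from h2 import plan
plan([.6135,.0961,.26],105,5)"
```

```text
t 13.3 p [0.6811 0.2801 0.2457] yaw 66.7 turn -38.3 tilt [-0.005   0.0064] F [-0.7  0.1 -0.2] w 0.093 gf 0.0 q [-0.41  0.75 -0.02  1.07  0.    1.32  0.74]
[-0.0021, -0.0391, -0.003] -7.67
[0.0031, -0.0391, -0.003] -7.67
[0.0083, -0.0383, -0.003] -7.67
[0.0133, -0.0369, -0.003] -7.67
[0.0181, -0.0348, -0.003] -7.67
```

Call:
arm_command(series=[-0.002,-0.039,-0.003,-7.7,0.08,0.003,-0.039,-0.003,-7.7,0.08,0.008,-0.038,-0.003,-7.7,0.08,0.0135,-0.037,-0.003,-7.7,0.08,0.018,-0.035,-0.003,-7.7,0.08])

```text
t: 13.92
tool_pos: [0.6128, 0.085, 0.2641]
eef_rot: [-0.129, 0.992, -0.0, -0.001]
wrist_force: [0.9, -1.0, 0.1]
grip_width: 0.0799
grasp_force: 0.0
```

Call:
arm_command(series=[0,0,0,0,0.08,0,0,0,0,0.08])

```text
t: 14.18
tool_pos: [0.6137, 0.0871, 0.2642]
eef_rot: [-0.126, 0.992, 0.001, -0.0]
wrist_force: [-0.6, -0.1, 0.3]
grip_width: 0.08
grasp_force: 0.0
```

```bash
python3 -c "
from h2 import plan
plan([.6135,.0961,.047],105,4)"
```

```text
t 14.18 p [0.6137 0.0871 0.2642] yaw 104.5 turn -0.5 tilt [-0.0005  0.0011] F [-0.6 -0.1  0.3] w 0.08 gf 0.0 q [-0.06  0.54 -0.19  1.45  0.1   1.17  1.56]
[-0.0005, 0.0021, 0.0543] -0.13
[-0.0005, 0.0021, 0.0543] -0.13
[-0.0005, 0.0021, 0.0543] -0.13
[-0.0005, 0.0021, 0.0543] -0.13
```

Call:
arm_command(series=[-0.002,0.0085,0.04,0,0.08,0,0,0.05,0,0.08,0,0,0.04,0,0.08,0,0,0.015,0,0.08,0,0,0,0,0.08])

```text
t: 14.8
tool_pos: [0.6137, 0.0958, 0.1187]
eef_rot: [-0.127, 0.992, 0.0, -0.001]
wrist_force: [0.6, -0.5, 0.2]
grip_width: 0.0803
grasp_force: 0.0
```

```bash
python3 -c "
from h2 import plan
plan([.6135,.0961,.047],105,1)"
```

```text
t 14.8 p [0.6137 0.0958 0.1187] yaw 104.6 turn -0.4 tilt [-0.0014  0.0003] F [ 0.6 -0.5  0.2] w 0.0803 gf 0.0 q [-0.09  0.68 -0.17  1.62  0.14  0.85  1.51]
[0.0001, 0.0003, 0.0717] -0.44
```

Call:
arm_command(series=[0,0,0.015,0,0.08,0,0,0.015,0,0.08])

```text
t: 15.05
tool_pos: [0.6148, 0.0948, 0.0898]
eef_rot: [-0.126, 0.992, 0.0, 0.001]
wrist_force: [-0.2, -0.1, 0.5]
grip_width: 0.0802
grasp_force: 0.0
```

Call:
arm_command(series=[0,0,0.015,0,0.08,0,0,0.013,0,0.08])

```text
t: 15.3
tool_pos: [0.6137, 0.0943, 0.0602]
eef_rot: [-0.126, 0.992, -0.0, -0.0]
wrist_force: [-0.9, -0.9, -0.1]
grip_width: 0.0802
grasp_force: 0.0
```

Call:
arm_command(series=[0,0,0.013,0,0.08,0,0,0,0,0.08])

```text
t: 15.55
tool_pos: [0.613, 0.0943, 0.0469]
eef_rot: [-0.126, 0.992, -0.0, -0.001]
wrist_force: [-0.0, 0.2, 0.0]
grip_width: 0.08
grasp_force: 0.0
```

No contact on the way down, so I'll grip it.

Call:
arm_command(series=[0,0,0,0,0.05,0,0,0,0,0.05,0,0,0,0,0.05,0,0,0,0,0.05], squeeze=50)

```text
t: 16.05
tool_pos: [0.6146, 0.0952, 0.0488]
eef_rot: [-0.126, 0.992, 0.0, 0.001]
wrist_force: [0.8, 3.2, -0.8]
grip_width: 0.069
grasp_force: 48.9
```

Call:
arm_command(series=[0,0,-0.01,0,0.05,0,0,-0.02,0,0.05,0,0,-0.04,0,0.05,0,0,-0.05,0,0.05,0,0,-0.05,0,0.05])

```text
t: 16.68
tool_pos: [0.6124, 0.0933, 0.219]
eef_rot: [-0.126, 0.992, -0.001, -0.002]
wrist_force: [1.1, -0.5, -5.6]
grip_width: 0.0692
grasp_force: 48.9
```

Call:
arm_command(series=[0,0,-0.05,0,0.05,0,0,-0.02,0,0.05,0,0,0,0,0.05])

```text
t: 17.05
tool_pos: [0.6138, 0.0939, 0.2895]
eef_rot: [-0.126, 0.992, -0.0, 0.001]
wrist_force: [0.4, -0.4, -5.6]
grip_width: 0.0688
grasp_force: 48.9
```

Run:
```python
from plant import capture
from h2 import plan
from h import *
plan([.606,.291,.29],26,8)
c=capture("side"); np.savez("side4.npz",**c); im=c["image"]
cv2.imwrite("pics/regrip.png",cv2.resize(im[80:260,250:430,::-1],(540,540),interpolation=cv2.INTER_CUBIC))
```

```text
t 17.05 p [0.6138 0.0939 0.2895] yaw 104.4 turn 78.4 tilt [ 0.0015 -0.0005] F [ 0.4 -0.4 -5.6] w 0.0688 gf 48.9 q [-0.08  0.52 -0.19  1.4   0.1   1.23  1.55]
[-0.0052, 0.0241, -0.0001] 9.8
[-0.001, 0.0246, -0.0001] 9.8
[0.0032, 0.0245, -0.0001] 9.8
[0.0073, 0.0235, -0.0001] 9.8
[0.0112, 0.022, -0.0001] 9.8
[0.0148, 0.0197, -0.0001] 9.8
[0.0179, 0.0169, -0.0001] 9.8
[0.0206, 0.0136, -0.0001] 9.8
```

View pics/regrip.png

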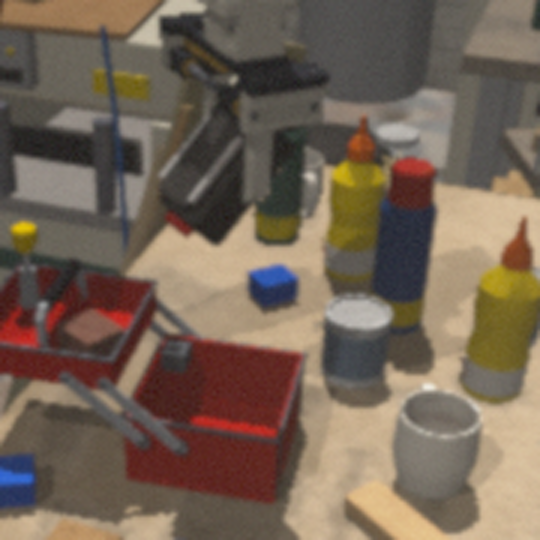

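The battery is held nose-up, its low end at about (180,215). The box at (215,415), the open tray and the block all look undisturbed. Next is the bench spot.

Call:
arm_command(series=[-0.005,0.024,0,9.8,0.05,-0.001,0.0245,0,9.8,0.05,0.003,0.0245,0,9.8,0.05,0.007,0.0235,0,9.8,0.05,0.011,0.022,0,9.8,0.05])

```text
t: 17.73
tool_pos: [0.6078, 0.2171, 0.2851]
eef_rot: [0.3, 0.954, -0.002, -0.003]
wrist_force: [-0.2, 0.8, -4.8]
grip_width: 0.0693
grasp_force: 48.9
```

Call:
arm_command(series=[0.015,0.02,0,9.8,0.05,0.018,0.017,0,9.8,0.05,0.0205,0.0135,0,9.8,0.05,0,0,0.05,0,0.05,0,0,0.05,0,0.05])

```text
t: 18.35
tool_pos: [0.6046, 0.2911, 0.1846]
eef_rot: [0.529, 0.849, -0.002, -0.001]
wrist_force: [-0.3, -0.6, -6.3]
grip_width: 0.0695
grasp_force: 48.9
```

Run:
```python
from plant import capture
from h2 import plan
from h import *
plan([.606,.291,.1],26,1)
p=np.concatenate([cloud(capture(n)).reshape(-1,3) for n in("side",)])
ex=np.array([np.cos(np.radians(116)),np.sin(np.radians(116))]); d=p[:,:2]-[.606,.291]
a=d@ex; l=d@np.array([ex[1],-ex[0]])
m=(abs(l)<.05)&(abs(a)<.12)&(p[:,2]>.03)
for A in range(-100,110,20):
    k=m&(abs(a*1000-A)<10)
    if k.sum()>3: print(A,np.percentile(p[k][:,2],[2,98]).round(3),k.sum())
```

```text
t 18.35 p [0.6046 0.2911 0.1846] yaw 26.1 turn 0.1 tilt [-0.004  -0.0028] F [-0.3 -0.6 -6.3] w 0.0695 gf 48.9 q [-0.55  0.68  0.13  1.4  -0.09  1.07  0.05]
[-0.0006, 0.0016, 0.0846] 0.13
-60 [0.489 0.523] 27
-40 [0.217 0.553] 1463
-20 [0.193 0.559] 1030
0 [0.169 0.469] 474
20 [0.149 0.482] 161
40 [0.157 0.487] 54
60 [0.171 0.199] 10
```

Call:
arm_command(series=[0,0,0.06,0,0.05,0,0,0.05,0,0.05,0,0,0.02,0,0.05,0,0,0,0,0.05])

```text
t: 18.9
tool_pos: [0.6055, 0.2909, 0.057]
eef_rot: [0.529, 0.848, -0.002, -0.001]
wrist_force: [0.8, 0.5, -5.0]
grip_width: 0.0693
grasp_force: 48.9
```

Call:
arm_command(series=[0,0,0.003,0,0.05,0,0,0.005,0,0.05,0,0,0.005,0,0.05,0,0,0.005,0,0.05], squeeze=8)

```text
t: 19.4
tool_pos: [0.6084, 0.2901, 0.0427]
eef_rot: [0.529, 0.848, 0.0, 0.002]
wrist_force: [-0.4, -5.5, 8.9]
grip_width: 0.0698
grasp_force: 8.0
```

Call:
arm_command(series=[0,0,0.005,0,0.05,0,0,0.005,0,0.05,0,0,0.005,0,0.05])

```text
t: 19.77
tool_pos: [0.6105, 0.2867, 0.0287]
eef_rot: [0.53, 0.848, -0.0, 0.004]
wrist_force: [0.6, -6.8, 7.3]
grip_width: 0.0697
grasp_force: 8.0
```

Call:
arm_command(series=[0,0,0.005,0,0.05,0,0,0.005,0,0.05,0,0,0.004,0,0.05,0,0,0,0,0.05])

```text
t: 20.27
tool_pos: [0.6076, 0.2906, 0.0119]
eef_rot: [0.53, 0.848, 0.0, 0.001]
wrist_force: [0.8, -1.8, -0.8]
grip_width: 0.0682
grasp_force: 8.0
```

Call:
arm_command(series=[0,0,0,0,0.093,0,0,0,0,0.093,0,0,-0.06,0,0.093,0,0,-0.06,0,0.093,0.06,0,-0.06,0,0.093])

```text
t: 20.9
tool_pos: [0.5903, 0.3275, 0.179]
eef_rot: [0.533, 0.846, 0.001, 0.003]
wrist_force: [1.4, 1.2, -0.2]
grip_width: 0.0924
grasp_force: 0.0
```

Call:
arm_command(series=[0.06,0,-0.02,0,0.093,0.06,0,0,0,0.093])

```text
t: 21.15
tool_pos: [0.5344, 0.4415, 0.1986]
eef_rot: [0.529, 0.848, 0.003, 0.0]
wrist_force: [1.4, 0.3, -0.2]
grip_width: 0.0929
grasp_force: 0.0
```

Run:
```python
from plant import capture
from h2 import plan
from h import *
c=capture("top"); np.savez("top5.npz",**c); p=cloud(c).reshape(-1,3)
m=(abs(p[:,0]-.605)<.11)&(abs(p[:,1]-.29)<.11)&(p[:,2]>.025)&(p[:,2]<.13)
q=p[m]; print(cv2.minAreaRect(q[:,:2].astype(np.float32)),len(q),np.percentile(q[:,2],[50,98]))
T=q[q[:,2]>.05]; print("top spread",np.percentile(T[:,2],[2,50,98]),cv2.minAreaRect(T[:,:2].astype(np.float32)))
for r in cv2.split(np.zeros((1,1),np.uint8)): pass
plan([.604,.291,.2],26,3)
```

```text
((0.6113812923431396, 0.2815636992454529), (0.2877061367034912, 0.12794937193393707), 60.437625885009766) 1170 [0.0562362  0.11597694]
top spread [0.05301551 0.05848096 0.12116257] ((0.5669864416122437, 0.24291212856769562), (0.1854178011417389, 0.10676431655883789), 38.44600296020508)
t 21.2 p [0.5253 0.4536 0.1966] yaw 26.9 turn 0.9 tilt [-0.0051  0.0135] F [-4.3  5.8 -0.5] w 0.0931 gf 0.0 q [-0.8   0.71  0.12  1.31 -0.1   1.12 -0.19]
[-0.0602, -0.0012, -0.002] 0.32
[-0.0602, -0.0008, -0.002] 0.32
[-0.0602, -0.0005, -0.002] 0.32
```

Run:
```python
from h import *
from h2 import plan
c=dict(np.load("top5.npz")); p=cloud(c)
m=((p[...,2]>.025)&(p[...,2]<.075)).astype(np.uint8); m=cv2.morphologyEx(m,cv2.MORPH_OPEN,np.ones((3,3)))
n,L,st,ce=cv2.connectedComponentsWithStats(m)
for i in range(1,n):
    if st[i,4]>200 and abs(ce[i]-[244,206]).max()<30:
        q=p[L==i]; print(ce[i],st[i],cv2.minAreaRect(q[:,:2].astype(np.float32)),np.percentile(q[:,2],[5,50,98]))
        T=q[q[:,2]>.05]; print(cv2.minAreaRect(T[:,:2].astype(np.float32)),np.linalg.lstsq(np.c_[T[:,:2],np.ones(len(T))],T[:,2],rcond=None)[0])
plan([.604,.291,.2],26,3)
```

```text
[248.08662281 202.85197368] [228 185  43  36 912] ((0.6090452075004578, 0.2832188606262207), (0.06852327287197113, 0.12381628155708313), 27.147390365600586) [0.03506438 0.05568193 0.06177054]
((0.6129092574119568, 0.27941977977752686), (0.059545211493968964, 0.10033776611089706), 28.542409896850586) [-0.00948314 -0.00138722  0.06373288]
t 21.2 p [0.5253 0.4536 0.1966] yaw 26.9 turn 0.9 tilt [-0.0051  0.0135] F [-4.3  5.8 -0.5] w 0.0931 gf 0.0 q [-0.8   0.71  0.12  1.31 -0.1   1.12 -0.19]
[-0.0602, -0.0012, -0.002] 0.32
[-0.0602, -0.0008, -0.002] 0.32
[-0.0602, -0.0005, -0.002] 0.32
```

The battery now lies flat and upright on the bench. I'll regrasp it centrally.

```bash
python3 -c "
from h2 import plan
plan([.609,.283,.16],27.3,4)"
```

```text
t 21.2 p [0.5253 0.4536 0.1966] yaw 26.9 turn -0.4 tilt [-0.0051  0.0135] F [-4.3  5.8 -0.5] w 0.0931 gf 0.0 q [-0.8   0.71  0.12  1.31 -0.1   1.12 -0.19]
[-0.0476, -0.0007, 0.0085] -0.09
[-0.0476, -0.0008, 0.0085] -0.09
[-0.0476, -0.0008, 0.0085] -0.09
[-0.0476, -0.0009, 0.0085] -0.09
```

Call:
arm_command(series=[-0.048,-0.001,0.005,-0.4,0.093,-0.048,-0.001,0.005,0,0.093,-0.048,-0.001,0.01,0,0.093,-0.044,-0.001,0.01,0,0.093,0,0,0,0,0.093])

```text
t: 21.82
tool_pos: [0.6161, 0.2622, 0.1644]
eef_rot: [0.53, 0.848, -0.002, 0.001]
wrist_force: [-0.5, 0.1, -0.5]
grip_width: 0.093
grasp_force: 0.0
```

```bash
python3 -c "
from h2 import plan
plan([.609,.283,.013],27.3,1)"
```

```text
t 21.82 p [0.6161 0.2622 0.1644] yaw 26.0 turn -1.3 tilt [-0.0006 -0.0042] F [-0.5  0.1 -0.5] w 0.093 gf 0.0 q [-0.51  0.7   0.13  1.43 -0.09  1.02  0.1 ]
[0.0224, 0.0031, 0.1513] -1.28
```

Call:
arm_command(series=[0.0225,0.003,0.03,-1.3,0.093,0,0,0.05,0,0.093,0,0,0.05,0,0.093,0,0,0.02,0,0.093,0,0,0,0,0.093], squeeze=50)

```text
t: 22.45
tool_pos: [0.6061, 0.2905, 0.0144]
eef_rot: [0.516, 0.856, -0.001, -0.001]
wrist_force: [0.2, -0.3, 0.5]
grip_width: 0.0927
grasp_force: 0.0
```

Call:
arm_command(series=[0,0,0,0,0.05,0,0,0,0,0.05,0,0,0,0,0.05,0,0,0,0,0.05])

```text
t: 22.95
tool_pos: [0.608, 0.29, 0.0168]
eef_rot: [0.517, 0.856, 0.001, 0.001]
wrist_force: [-1.0, 0.5, 4.8]
grip_width: 0.0677
grasp_force: 50.0
```

Call:
arm_command(series=[0,0,-0.02,0,0.05,0,0,-0.05,0,0.05,0,0,-0.06,0,0.05,0,0,-0.06,0,0.05,0,0,-0.06,0,0.05])

```text
t: 23.58
tool_pos: [0.6058, 0.2891, 0.2668]
eef_rot: [0.517, 0.856, -0.001, -0.001]
wrist_force: [1.3, 1.0, -6.2]
grip_width: 0.0679
grasp_force: 50.0
```

Call:
arm_command(series=[0,0,0,0,0.05,0,0,0,0,0.05])

```text
t: 23.82
tool_pos: [0.6053, 0.2889, 0.2632]
eef_rot: [0.517, 0.856, -0.002, -0.002]
wrist_force: [-0.5, -0.5, -5.3]
grip_width: 0.0677
grasp_force: 50.0
```

```bash
python3 -c "
from h2 import plan
plan([.5975,.079,.26],66,8)"
```

```text
t 23.82 p [0.6053 0.2889 0.2632] yaw 27.8 turn -38.2 tilt [-0.0049 -0.0021] F [-0.5 -0.5 -5.3] w 0.0677 gf 50.0 q [-0.55  0.62  0.13  1.28 -0.08  1.24  0.07]
[-0.0228, -0.0131, 0.0005] -4.78
[-0.0216, -0.0149, 0.0005] -4.78
[-0.0203, -0.0167, 0.0005] -4.78
[-0.0188, -0.0183, 0.0005] -4.78
[-0.0172, -0.0198, 0.0005] -4.78
[-0.0155, -0.0212, 0.0005] -4.78
[-0.0137, -0.0224, 0.0005] -4.78
[-0.0118, -0.0235, 0.0005] -4.78
```

Call:
arm_command(series=[-0.023,-0.013,0,-4.8,0.05,-0.0215,-0.015,0,-4.8,0.05,-0.02,-0.017,0,-4.8,0.05,-0.019,-0.018,0,-4.8,0.05,-0.017,-0.02,0,-4.8,0.05])

```text
t: 24.45
tool_pos: [0.5997, 0.157, 0.2613]
eef_rot: [0.326, 0.945, -0.002, -0.003]
wrist_force: [-0.0, -0.4, -5.0]
grip_width: 0.0675
grasp_force: 50.0
```

Call:
arm_command(series=[-0.015,-0.021,0,-4.8,0.05,-0.013,-0.022,0,-4.8,0.05,-0.008,-0.023,0,-4.8,0.05,0,0,0,0,0.05,0,0,0,0,0.05])

```text
t: 25.08
tool_pos: [0.5943, 0.0841, 0.2631]
eef_rot: [0.206, 0.978, -0.0, -0.002]
wrist_force: [0.0, 0.5, -5.1]
grip_width: 0.0676
grasp_force: 50.0
```

Run:
```python
from plant import capture
from h2 import plan
from h import *
plan([.5915,.0813,.15],66,1)
p=cloud(capture("side")).reshape(-1,3)
ex=np.array([.407,.914]);ey=np.array([-.914,.407]); d=p[:,:2]-[.599,.0824]
b=np.c_[d@ex,d@ey,p[:,2]]*1000
m=(abs(b[:,0])<70)&(abs(b[:,1])<85)&(b[:,2]>160)&(b[:,2]<330)
for Y in range(-80,90,10):
    k=m&(abs(b[:,1]-Y)<5)
    if k.sum()>3: print(Y,np.percentile(b[k][:,2],[1,99]).round(),np.percentile(b[k][:,0],[1,99]).round(),k.sum())
```

```text
t 25.07 p [0.5943 0.0841 0.2631] yaw 66.2 turn 0.2 tilt [-0.0047  0.0007] F [ 0.   0.5 -5.1] w 0.0676 gf 50.0 q [-0.16  0.5  -0.03  1.51  0.01  1.14  0.97]
[0.001, -0.0036, 0.1132] 0.17
-70 [267. 286.] [-22.  20.] 6
-60 [253. 292.] [-36.  27.] 124
-50 [248. 304.] [-36.  23.] 115
-40 [252. 306.] [-35.  20.] 108
-30 [248. 306.] [-35.  26.] 107
-20 [253. 306.] [-37.  28.] 108
-10 [249. 325.] [-51.  27.] 135
0 [251. 330.] [-53.   4.] 108
10 [249. 328.] [-53. -29.] 77
20 [250. 306.] [-36. -12.] 63
30 [250. 306.] [-36.   4.] 97
40 [251. 305.] [-37.   8.] 76
50 [258. 292.] [-33.   8.] 26
60 [278. 282.] [-21.  15.] 10
```

Call:
arm_command(series=[0.003,-0.0035,0,0,0.05,0,0,0.05,0,0.05,0,0,0.05,0,0.05,0,0,0.04,0,0.05,0,0,0,0,0.05])

```text
t: 25.75
tool_pos: [0.5882, 0.0813, 0.1221]
eef_rot: [0.206, 0.979, -0.002, -0.004]
wrist_force: [-0.7, 0.2, -4.7]
grip_width: 0.0679
grasp_force: 50.0
```

Call:
arm_command(series=[0,0,0.025,0,0.05,0,0,0.025,0,0.05,0,0,0.015,0,0.05,0,0,0,0,0.05])

```text
t: 26.25
tool_pos: [0.5916, 0.0814, 0.0606]
eef_rot: [0.206, 0.978, 0.0, -0.0]
wrist_force: [-0.4, -0.3, -5.1]
grip_width: 0.0677
grasp_force: 50.0
```

```bash
python3 -c "
from h2 import plan
plan([.5925,.0813,.019],66,1)"
```

```text
t 26.25 p [0.5916 0.0814 0.0606] yaw 66.2 turn 0.2 tilt [-0.0001  0.    ] F [-0.4 -0.3 -5.1] w 0.0677 gf 50.0 q [-0.16  0.72 -0.02  1.74  0.03  0.68  0.96]
[-0.0008, 0.0003, 0.0416] 0.18
```

Inside the walls with no side force. I'll set it down.

Call:
arm_command(series=[0,0,0.015,0,0.05,0,0,0.015,0,0.05,0,0,0.007,0,0.05,0,0,0.003,0,0.05,0,0,0,0,0.05])

```text
t: 26.88
tool_pos: [0.5914, 0.0811, 0.0208]
eef_rot: [0.206, 0.978, -0.0, -0.0]
wrist_force: [-1.9, -0.4, -0.3]
grip_width: 0.0676
grasp_force: 50.0
```

Call:
arm_command(series=[0,0,0.002,0,0.05,0,0,0,0,0.05])

```text
t: 27.12
tool_pos: [0.5914, 0.0811, 0.0208]
eef_rot: [0.207, 0.978, 0.0, 0.0]
wrist_force: [-5.7, -0.6, 10.4]
grip_width: 0.0678
grasp_force: 50.0
```

Call:
arm_command(series=[0,0,0,0,0.08,0,0,0,0,0.08,0,0,-0.02,0,0.08,0,0,-0.05,0,0.08,0,0,-0.06,0,0.08])

```text
t: 27.75
tool_pos: [0.5913, 0.0811, 0.1487]
eef_rot: [0.206, 0.978, -0.0, -0.001]
wrist_force: [0.3, -0.0, 0.0]
grip_width: 0.0799
grasp_force: 0.0
```

Call:
arm_command(series=[0,0,-0.06,0,0.05,0,0,-0.05,0,0.05,0,0,0,10,0.05,0,0,0,10,0.05,0,0,0,10,0.05])

```text
t: 28.38
tool_pos: [0.5919, 0.0812, 0.2585]
eef_rot: [0.455, 0.89, 0.0, 0.001]
wrist_force: [0.3, 0.2, 0.4]
grip_width: 0.0499
grasp_force: 0.0
```

Run:
```python
from plant import capture
from h2 import plan
from h import *
c=capture("side"); np.savez("side6.npz",**c); p=cloud(c).reshape(-1,3)
ex=np.array([.407,.914]);ey=np.array([-.914,.407]); d=p[:,:2]-[.599,.0824]
b=np.c_[d@ex,d@ey,p[:,2]]*1000
for Y in range(70,-71,-10):
    print(Y,[ (lambda q:int(np.median(q)) if len(q) else -1)(b[(abs(b[:,0]-X)<5)&(abs(b[:,1]-Y)<5)&(b[:,2]<150)][:,2]) for X in range(-70,71,10)])
plan([.456,.1514,.255],-24,6)
```

```text
70 [33, -1, 79, 79, 76, 74, 68, 64, 54, 58, 56, 59, 56, 35, 26]
60 [27, -1, -1, -1, -1, -1, 39, 38, 37, -1, -1, 62, 70, 75, 54]
50 [35, -1, -1, -1, 47, 48, 47, 43, 46, -1, 47, 65, 69, 77, 44]
40 [32, -1, -1, -1, 56, 62, 62, 62, 62, 60, -1, 75, 69, 62, 59]
30 [28, -1, -1, 65, 55, 62, 63, 62, 62, 62, -1, -1, -1, -1, 58]
20 [28, -1, -1, -1, 58, 61, 62, 62, 63, 62, -1, -1, -1, -1, 57]
10 [37, -1, -1, -1, 58, 62, 62, 62, 62, 63, -1, -1, -1, -1, 57]
0 [45, -1, -1, -1, 60, 62, 61, 63, 62, 63, -1, -1, -1, -1, 56]
-10 [37, -1, -1, -1, 58, 62, 62, 62, 62, 62, 62, -1, -1, -1, 56]
-20 [39, -1, -1, -1, 60, 61, 62, 62, 63, 62, -1, -1, -1, -1, 56]
-30 [43, -1, -1, -1, 59, 62, 62, 62, 62, 63, -1, -1, -1, -1, 53]
-40 [38, -1, -1, -1, 56, 62, 62, 62, 61, 62, -1, -1, -1, -1, 49]
-50 [45, -1, -1, -1, 50, 50, 49, 49, 49, 49, 48, -1, -1, -1, 48]
-60 [37, -1, -1, -1, 47, 48, 46, 49, 46, 46, 45, -1, -1, -1, 55]
-70 [42, 80, 80, 79, 80, -1, 79, 82, 79, 81, 80, 79, 80, -1, 73]
t 28.43 p [0.5919 0.0815 0.2584] yaw 35.7 turn 59.7 tilt [0.0012 0.0002] F [-0.2  0.5  0. ] w 0.0501 gf 0.0 q [-0.24  0.5   0.11  1.53 -0.06  1.12  0.5 ]
[0.0227, -0.0116, 0.0005] 9.94
[0.0203, -0.0154, 0.0005] 9.94
[0.0174, -0.0186, 0.0005] 9.94
[0.0139, -0.0214, 0.0005] 9.94
[0.01, -0.0234, 0.0005] 9.94
[0.0058, -0.0248, 0.0005] 9.94
```

The battery lies flat and upright on the box floor, its top at 62–63 mm throughout. Now the tray handle.

Call:
arm_command(series=[0.0225,-0.0115,0,9.9,0.05,0.02,-0.0155,0,9.9,0.05,0.0175,-0.0185,0,9.9,0.05,0.014,-0.0215,0,9.9,0.05,0.01,-0.0235,0,9.9,0.05])

```text
t: 29.05
tool_pos: [0.4773, 0.1386, 0.2584]
eef_rot: [0.785, 0.619, 0.0, 0.0]
wrist_force: [-0.0, -0.5, -0.5]
grip_width: 0.0501
grasp_force: 0.0
```

Call:
arm_command(series=[0.006,-0.025,0,10,0.05,0,0,0,0,0.05,0,0,0,0,0.05])

```text
t: 29.42
tool_pos: [0.4558, 0.1493, 0.2585]
eef_rot: [0.835, 0.551, 0.001, 0.001]
wrist_force: [0.5, -0.0, 0.4]
grip_width: 0.05
grasp_force: 0.0
```

```bash
python3 -c "
from h2 import plan
plan([.456,.1514,.153],-24,1)"
```

```text
t 29.43 p [0.4558 0.1493 0.2585] yaw -23.2 turn 0.8 tilt [ 0.0016 -0.0003] F [ 0.5 -0.   0.4] w 0.05 gf 0.0 q [-0.62  0.32  0.35  1.85 -0.13  1.   -0.62]
[0.002, -0.0009, 0.1055] 0.83
```

Call:
arm_command(series=[0.002,0,0.04,0.8,0.05,0,0,0.04,0,0.05,0,0,0.025,0,0.05,0,0,0,0,0.04,0,0,0,0,0.005], squeeze=30)

```text
t: 30.05
tool_pos: [0.457, 0.1511, 0.1541]
eef_rot: [0.839, 0.544, 0.001, 0.0]
wrist_force: [-1.1, 0.5, 0.1]
grip_width: 0.0343
grasp_force: 0.0
```

Call:
arm_command(series=[0,0,0,0,0.005,0,0,0,0,0.005,0,0,0,0,0.005])

```text
t: 30.42
tool_pos: [0.4563, 0.1516, 0.1541]
eef_rot: [0.839, 0.544, 0.001, 0.0]
wrist_force: [0.5, 0.0, 3.8]
grip_width: 0.0142
grasp_force: 30.0
```

Call:
arm_command(series=[0,0.0065,-0.007,0,0.005,0,0.0071,-0.0063,0,0.005,0,0.0077,-0.0056,0,0.005,0,0.0083,-0.0047,0,0.005,0,0.0087,-0.0039,0,0.005])

```text
t: 31.05
tool_pos: [0.4908, 0.1361, 0.1815]
eef_rot: [0.839, 0.544, 0.0, -0.0]
wrist_force: [-1.6, 3.8, -1.3]
grip_width: 0.0142
grasp_force: 30.0
```

Call:
arm_command(series=[0,0.009,-0.003,0,0.005,0,0.0093,-0.0021,0,0.005,0,0.0095,-0.0011,0,0.005,0,0.0095,-0.0002,0,0.005,0,0.0095,0.0008,0,0.005])

```text
t: 31.68
tool_pos: [0.5355, 0.1161, 0.1871]
eef_rot: [0.839, 0.544, 0.002, 0.001]
wrist_force: [1.6, 2.1, 2.8]
grip_width: 0.0139
grasp_force: 30.0
```

Call:
arm_command(series=[0,0.0094,0.0017,0,0.005,0,0.0092,0.0026,0,0.005,0,0.0088,0.0035,0,0.005,0,0.0084,0.0044,0,0.005,0,0.008,0.0052,0,0.005])

```text
t: 32.3
tool_pos: [0.5753, 0.0984, 0.1687]
eef_rot: [0.839, 0.544, 0.001, 0.001]
wrist_force: [4.6, 2.2, 0.1]
grip_width: 0.014
grasp_force: 30.0
```

Call:
arm_command(series=[0,0.0074,0.006,0,0.005,0,0.0068,0.0067,0,0.005,0,0.006,0.0074,0,0.005,0,0.0027,0.004,0,0.005,0,0.0026,0.0039,0,0.005])

```text
t: 32.92
tool_pos: [0.5984, 0.0882, 0.1398]
eef_rot: [0.839, 0.544, 0.001, 0.001]
wrist_force: [7.7, 2.6, -3.6]
grip_width: 0.0144
grasp_force: 30.0
```

```bash
python3 -c "
from h2 import plan
plan([.6014,.0867,.1325],-24,1)"
```

```text
t 32.92 p [0.5984 0.0882 0.1398] yaw -24.1 turn -0.1 tilt [ 0.0032 -0.0004] F [ 7.7  2.6 -3.6] w 0.0144 gf 30.0 q [-0.37  0.64  0.3   1.67 -0.23  0.87 -0.39]
[-0.0002, 0.0034, 0.0073] -0.13
```

Call:
arm_command(series=[0,0.0023,0.004,0,0.005,0,0.001,0.002,0,0.005,0,0.001,0.002,0,0.005,0,0,0,0,0.005])

```text
t: 33.42
tool_pos: [0.6014, 0.0869, 0.1332]
eef_rot: [0.839, 0.544, 0.001, 0.0]
wrist_force: [2.9, 2.3, 4.2]
grip_width: 0.0139
grasp_force: 30.0
```

Call:
arm_command(series=[0,0,0.002,0,0.005,0,0,0,0,0.005])

```text
t: 33.67
tool_pos: [0.6015, 0.0869, 0.133]
eef_rot: [0.839, 0.544, 0.001, 0.0]
wrist_force: [2.3, 1.3, 12.6]
grip_width: 0.0141
grasp_force: 30.0
```

Call:
arm_command(series=[0,0,0,0,0.05,0,0,0,0,0.05,0,0,-0.03,0,0.05,0,0,-0.05,0,0.05,0,0,0,0,0.05])

```text
t: 34.3
tool_pos: [0.6017, 0.0855, 0.2137]
eef_rot: [0.84, 0.543, 0.002, 0.001]
wrist_force: [0.0, -0.4, -0.6]
grip_width: 0.0498
grasp_force: 0.0
```

```bash
python3 -c "
from h2 import plan
plan([.5685,.157,.205],-24,3)"
```

```text
t 34.3 p [0.6017 0.0855 0.2137] yaw -24.2 turn -0.2 tilt [ 0.0047 -0.0004] F [ 0.  -0.4 -0.6] w 0.0498 gf 0.0 q [-0.38  0.57  0.33  1.57 -0.2   1.03 -0.42]
[0.0172, -0.0199, 0.0029] -0.06
[0.0172, -0.0199, 0.0029] -0.06
[0.0173, -0.0198, 0.0029] -0.06
```

Call:
arm_command(series=[0.017,-0.02,0,0,0,0.017,-0.02,0,0,0,0.018,-0.02,0,0,0,0,0,0,0,0,0,0,0,0,0], squeeze=10)

```text
t: 34.92
tool_pos: [0.5666, 0.1565, 0.21]
eef_rot: [0.84, 0.543, -0.001, 0.001]
wrist_force: [0.0, -0.1, 0.5]
grip_width: 0.0048
grasp_force: 0.0
```

```bash
python3 -c "
from h2 import plan
plan([.5682,.156,.18],-24,1)"
```

```text
t 34.92 p [0.5666 0.1565 0.21  ] yaw -24.2 turn -0.2 tilt [-0.0019 -0.0024] F [ 0.  -0.1  0.5] w 0.0048 gf 0.0 q [-0.51  0.54  0.33  1.63 -0.2   1.01 -0.55]
[0.0002, 0.0017, 0.03] -0.23
```

Call:
arm_command(series=[0,0.0015,0.028,0,0,0,0,0.008,0,0,0,0,0.006,0,0,0,0,0.006,0,0,0,0,0,0,0])

```text
t: 35.55
tool_pos: [0.5685, 0.158, 0.163]
eef_rot: [0.839, 0.544, 0.0, -0.0]
wrist_force: [0.3, 0.8, -0.2]
grip_width: 0.0002
grasp_force: 0.0
```

Call:
arm_command(series=[0,0,0.005,0,0,0,0,0.003,0,0,0,0,0,0,0])

```text
t: 35.92
tool_pos: [0.5684, 0.1584, 0.1549]
eef_rot: [0.839, 0.544, 0.0, -0.0]
wrist_force: [0.1, -0.6, 0.5]
grip_width: 0.0003
grasp_force: 0.3
```

Call:
arm_command(series=[0,0,0.003,0,0,0,0,0,0,0])

```text
t: 36.17
tool_pos: [0.5685, 0.1585, 0.1538]
eef_rot: [0.839, 0.544, 0.001, -0.0]
wrist_force: [-2.1, 0.1, 9.9]
grip_width: 0.0006
grasp_force: 5.0
```

Call:
arm_command(series=[0,0,0.003,0,0,0,0,0.003,0,0,0,0,0,0,0])

```text
t: 36.55
tool_pos: [0.5689, 0.1588, 0.1527]
eef_rot: [0.839, 0.544, 0.002, -0.001]
wrist_force: [-9.0, -1.0, 33.4]
grip_width: 0.0005
grasp_force: 16.5
```

The knob is hard against its lower stop. I'll back off and check everything.

Call:
arm_command(series=[0,0,-0.01,0,0,0,0,-0.04,0,0,0,0,-0.05,0,0,0.04,0.02,-0.02,0,0,0.05,0.03,0,0,0])

```text
t: 37.17
tool_pos: [0.6521, 0.2203, 0.2694]
eef_rot: [0.839, 0.543, 0.002, 0.0]
wrist_force: [1.5, -0.5, -1.3]
grip_width: 0.0006
grasp_force: 0.0
```

Call:
arm_command(series=[0.05,0.02,0,0,0,0.05,0.02,0,0,0,0.04,0,0,0,0,0,0,0,0,0,0,0,0,0,0])

```text
t: 37.8
tool_pos: [0.7441, 0.33, 0.2651]
eef_rot: [0.839, 0.543, -0.001, 0.0]
wrist_force: [-0.7, 0.6, 0.4]
grip_width: 0.0007
grasp_force: 0.0
```

Run:
```python
from plant import capture
from h import *
out=[]
for n,(a,b,x,y) in(("top",(110,290,210,430)),("side",(130,310,230,450))):
    c=capture(n); np.savez(n+"9.npz",**c);im=c["image"]; out.append(cv2.resize(im[a:b,x:y,::-1],(400,327),interpolation=cv2.INTER_CUBIC))
    c0=dict(np.load(n+"0.npz")); p,p0=cloud(c),cloud(c0)
    D=np.linalg.norm(im.astype(float)-c0["image"],axis=-1)>70; D=cv2.morphologyEx(D.astype(np.uint8),cv2.MORPH_OPEN,np.ones((3,3)))
    k,L,st,ce=cv2.connectedComponentsWithStats(D); print(n,[(ce[i].astype(int).tolist(),int(st[i,4])) for i in range(1,k) if st[i,4]>15])
    if n=="side":
        hsv=cv2.cvtColor(im,cv2.COLOR_RGB2HSV);K=np.zeros((400,640),bool); K[150:200,285:330]=1
        K&=(hsv[...,0]>22)&(hsv[...,0]<35)&(hsv[...,1]>150)&(hsv[...,2]>90)
        print(np.nanpercentile(p[K][:,2],[5,50,95]).round(4))
cv2.imwrite("pics/final.png",np.hstack(out))
```

```text
top [([206, 219], 17114), ([147, 101], 75), ([204, 134], 86), ([279, 137], 67), ([303, 144], 161), ([275, 151], 148), ([311, 168], 1103), ([278, 188], 163), ([319, 184], 36), ([311, 188], 27), ([247, 206], 1093), ([307, 192], 45), ([327, 223], 126), ([176, 221], 132), ([357, 282], 2603), ([196, 268], 134), ([49, 349], 7480), ([202, 331], 21), ([207, 341], 143), ([342, 374], 1016), ([388, 377], 413)]
side [([188, 9], 633), ([226, 8], 110), ([298, 15], 492), ([273, 17], 289), ([220, 33], 123), ([355, 60], 81), ([198, 68], 238), ([329, 77], 111), ([138, 120], 4110), ([204, 84], 141), ([346, 86], 24), ([80, 125], 2251), ([207, 99], 46), ([34, 198], 588), ([316, 178], 45), ([299, 181], 59), ([109, 197], 275), ([362, 183], 53), ([341, 199], 27), ([360, 225], 696), ([312, 206], 24), ([379, 215], 70), ([155, 263], 632), ([240, 268], 2042), ([133, 269], 202), ([136, 303], 498), ([60, 298], 45), ([53, 318], 142)]
[0.1372 0.1509 0.1556]
```

View pics/final.png

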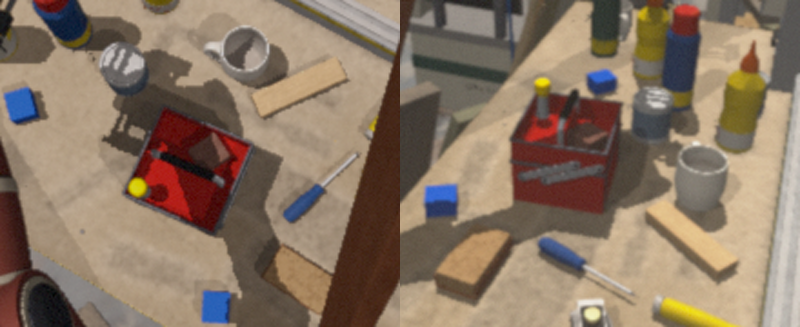

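The final views show the tray closed, the knob down at (137,187) with its top back at 155.6 mm, and the block in the -y half of the tray at (210,150). The bystanders are where they were.

```bash
python3 -c "
from plant import order
print(order.hand_in())"
```

```text
the job is handed in; nothing more can be done
None
```

The job is handed in at about 38 s: the battery lies flat and upright under the closed tray, the knob is pushed fully in and the block is still in the tray, but on the first carry the battery caught the open tray's rim and fell into the box, so I flattened it on the bench and placed it again.

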